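# Unpin a board carrier and set it out to cure

## Robot

A 6-joint arm with a two-finger parallel gripper is mounted at the origin on the work surface. World frame = base frame: x ahead of the robot, y to its left, z up, the work surface at z = 0. Lengths are in m, angles in rad, forces in N, time in s.
With the tool pointing down it reaches from about 0.4 to 0.825 m from the base axis. Payload 7 kg.
Tool frame: the origin (TCP) lies at the very end of the fingers, on their centre line; the grasp point (between the pads) lies 19 mm behind it; z points along the fingers, y is the line along which they close (so a half turn about z gives the same grasp; the last joint's range is limited). The gripper opens to 88 mm and grips with 3 to 60 N. Pads are 19 mm wide; open, the fingers measure 130 mm over their backs; the gripper's body (78 mm by 193 mm) begins 47 mm behind the grasp point.
Start: joints at [-0.938, 0.359, 0.012, 0, -1.224, -0.288], TCP at [0.228, -0.635, 0.227] pointing down, gripper open.
Joint ranges: [-3.07, 3.07], [-1.43, 2.12], [-1.02, 1.25], [-3.03, 1.67], [-3.05, -0], [-3.03, 3.03]. Speed limits (rad/s): [2.39, 2.39, 3.01, 3.14, 3.14, 3.14].

## Interface

Orientations are given as a rotation vector (axis times angle).
In Python, from station import bot, cams, ticket gives the robot as it stands (bot), with the cameras (cams) and the job (ticket).
- The arm moves only by the shell command python3 inch.py 'ROWS' [FORCE]. ROWS is rows parted by semicolons, their numbers by spaces, 1 to 5 of them, each of 7 numbers: a rotation vector rx, ry, rz in rad, then dx, dy, dz in m, then the finger opening in m; each row shifts and turns the commanded pose from where the row before left it, along the tool's axes as they then stand; what a row does not reach is not made up. A row lasts 1/12 s, in which the tool goes at most 0.0417 m and 0.125 rad, less where a joint would pass 70% of its speed; a pose out of reach is approached as far as the arm can. The fingers move at their own pace and stop on an object; FORCE is the grip in N (left out, the last holds). Time passes only in rows, so rows that do not move let the fingers close. It prints the time, the measured TCP pose, the force, the opening and the grip force at its end.
- bot.read_state(): the state, without advancing time (a new reading comes with each control period).
- cams.get_image(name): name is "side" or "top"; returns the picture (384x512x3 uint8, red, green, blue); there is no depth.
- cams.camera_info(name): a dict with "fx", "fy", "cx", "cy" (pixels), "camera_from_world" (4x4, takes a point from world to camera coordinates). Camera axes: x right, y up, looking along -z (the intrinsics and any distortion apply to the point x, -y, -z); pixel columns grow to the right and rows downward; lengths in m; the calibration is good to about 2 mm. A picture is of the moment at which its call begins. camera_info takes no time and is no camera call.
- ticket.sign_off(): hands the job in; it is judged then, once.
The state is a dict: "clock": time; "joints": joint angles; "dq": joint speeds; "joint_efforts": joint torques, N m; "eef_pos": TCP position; "eef_rot": TCP orientation; "wrist_force": force on the tool from outside, world axes, zero at the start; "torque": the same for the moment, N m; "grip_width": finger opening in m; "gripper_force": force on a finger pad.
Only numpy, scipy, OpenCV 4.12 (cv2) and the standard library are available. Lean on these libraries where they do the work, as an engineer would, in place of code of your own. Each camera call takes 0.05 s, during which the arm holds its last target. There are 200 camera calls.

## Task

The adhesive on the boards in the dispensing fixture has just been applied. Pull up the fixture's index plunger by its T-grip and twist it so that it stays latched open by itself, then draw the carrier out from under the lips by its bow handle and set it down flat in the empty curing tray, keeping it level all the way and letting go only once it rests there. Leave the plunger latched open and everything else on the bench where it is, the finished carrier in the other tray included.

Things in the scene. Friction and masses are not known exactly. Their poses are not given: they have to be found in the camera images.
- fixture: Work-holding fixture bolted to the bench: aluminium plate 240 x 150 x 14 mm. Origin: centre of its underside, z up. The carrier slides out to its -x (front). Two guides run along it (inner faces at y +-51.5 mm, tops at z 24.5 mm). An end stop stands behind the carrier.
- lips_front (a point): Front end of the two steel lips, on the fixture's middle line (fixture x = 40 mm, z = 27 mm). From here to x = 110 mm the lips (z 24.5 to 29.5 mm) reach 6 mm over the carrier's long edges from both sides. In front of here the carrier can be lifted straight off.
- bridge_top (a point): Middle of the top of the bridge that stands across the lips and carries the index plunger (fixture x = 93 mm, y = 0, z = 41 mm), on the plunger's vertical axis. The bridge is 34 mm long in the fixture's x, 131 mm wide in y. The plunger's slotted sleeve, 24 mm across, rises from it to z = 63 mm.
- plunger (a joint): Lift of the sprung index plunger, m, + up. 0: its 10 mm nose is down in the carrier's hole, which it leaves at 0.0065. Range 0 to 0.016. The spring pulls down with 7 N at 0, 13 N at 0.011, 15 N at 0.016. A cross-pin on the stem lies in a slot in the sleeve, 11 mm deep: lifted over 0.011 it can be turned; let go after a turn it rests on the rim at 0.011, latched open.
- tgrip (a joint): Twist of the T-grip about the plunger's axis, rad, + anticlockwise from above. Near 0 (+-0.1) the cross-pin fits the slot and the bar lies along the fixture's x. Once lifted it turns easily either way, up to 1.65; turned 0.7 or more it rests safely on the rim. About a quarter turn is usual.
- tgrip_center (a point): Centre of the T-grip: a black bar 60 mm long (this point's x axis), 15 mm wide (y), 24 mm high (z), on a steel stem. Rises and turns with it. With the plunger down it is 79 mm above the bench, the bar's underside at 67 mm; the sleeve below ends at 63 mm, so fingertips should stay above about 65 mm.
- carrier: The carrier to take out: black plate 180 x 100 x 8 mm (x, y, z), 0.25 to 0.5 kg, with six round green boards (3 mm high) and a bow handle. Origin: centre of its underside. In the fixture its axes agree with the fixture's, origin at x = 18 mm, z = 14 mm; 1.5 mm play on each side. Its 13 mm index hole is at its x = +75 mm. It must slide 70 mm to the front to clear the lips.
- carrier_handle (a point): Centre of the carrier's handle bar, above the carrier's middle and centre of mass: bar 70 mm long (along the carrier's x), 12 mm wide (y), 14 mm high, its centre 40 mm above the carrier's underside, with two feet at its ends.
- empty_tray: The empty curing tray: shallow grey plastic tray fixed to the bench, outer 212 x 130 x 20 mm (x, y, z), walls and floor 4 mm. Inside 204 x 122 mm: the carrier fits with its x axis along the tray's x axis, either way round. Origin: centre of its underside.
- empty_tray_in (a point): Centre of the inner floor of the empty tray, 4 mm above the bench.
- full_tray: The other, identical curing tray, which holds the finished carrier. Either tray may be the nearer to the robot.
- finished_carrier: A carrier identical to the other (180 x 100 mm, handle bar top 47 mm above its underside), already in the full tray. Not to be moved.
- syringe: Adhesive syringe lying on the bench along its x: from the flange, 40 mm wide, at x = -62 mm to the needle tip at x = +82 mm; 26 mm high. Leave alone.
- tweezers: Steel tweezers lying along their x, 135 mm long, 8 mm high. Leave alone.
- spool: Spool of copper wire standing on its flange, 64 mm across, 56 mm high. Leave alone.
- solvent_bottle: White plastic bottle, 56 mm across, 120 mm high, upright. Leave alone.
- screwdriver: Screwdriver with black handle lying along its x, 180 mm long, 26 mm high. Leave alone.

How it is judged:
By the outcome, as a careful person would: the job done as asked, in the order asked, and still so for the second after the job is handed in, with the robot touching nothing.
It also fails if it takes over 61 s, if anything falls off the work surface, if the arm or the gripper's body presses on something with over 40 N, if the wrist force passes 120 N, or if a joint passes its speed limit or range.

## Working session

There is one attempt and no reset: what is moved stays moved. The work goes in short steps, Python scripts to look and compute and a shell command to move; the robot and the scene stay as the last step left them, time stands still between calls to the robot, and variables do not carry over. Pictures are saved under pics/ and viewed, at most 10 in all, crops included, and the job is handed in when it is done.

```bash
ls; mkdir -p pics
python3 - <<'E'
from station import bot, cams, ticket
import cv2
for n in("side","top"):
    cv2.imwrite(f"pics/{n}0.png",cams.get_image(n)[:,:,::-1]); c=cams.camera_info(n); print(n,{k:(v if k!="camera_from_world" else [list(map(lambda a:round(float(a),4),r)) for r in v]) for k,v in c.items()})
s=bot.read_state(); print(s)
E
```

```text
inch.py
pics
station.py
side {'fx': 352.6703348244636, 'fy': 352.6703348244636, 'cx': 256.0672074695787, 'cy': 193.22008871340174, 'camera_from_world': [[-0.7669, -0.6416, 0.017, 0.5447], [0.4785, -0.5539, 0.6814, -0.2865], [-0.4278, 0.5307, 0.7317, -0.85], [0.0, 0.0, 0.0, 1.0]]}
top {'fx': 440.80662425046205, 'fy': 440.80662425046205, 'cx': 259.2922830526916, 'cy': 188.75267219578717, 'camera_from_world': [[-0.0242, -0.9997, -0.0011, 0.1549], [0.9916, -0.0241, 0.1271, -0.5936], [-0.127, 0.002, 0.9919, -1.2427], [0.0, 0.0, 0.0, 1.0]]}
{'clock': 0.1, 'joints': array([-9.37898456e-01,  3.59324930e-01,  1.11442544e-02, -3.05099283e-04,
       -1.22409294e+00, -2.88109111e-01]), 'dq': array([-0.00224658, -0.00114753,  0.00138076,  0.00190903, -0.00086786,
       -0.00047476]), 'joint_efforts': array([-1.31485551e-03, -5.84161663e+01,  2.93751633e+01,  7.01538295e+00,
        1.01788758e-02, -6.07970378e-05]), 'eef_pos': array([ 0.22797884, -0.6348689 ,  0.22570803]), 'eef_rot': array([ 5.38684808e-01, -3.09465794e+00, -2.27875131e-03]), 'wrist_force': array([0.34525642, 0.12711957, 0.39629714]), 'torque': array([ 0.01221407, -0.03639979, -0.02053862]), 'gripper_force': 0.0, 'grip_width': 0.08744406550718616}
```

View pics/side0.png

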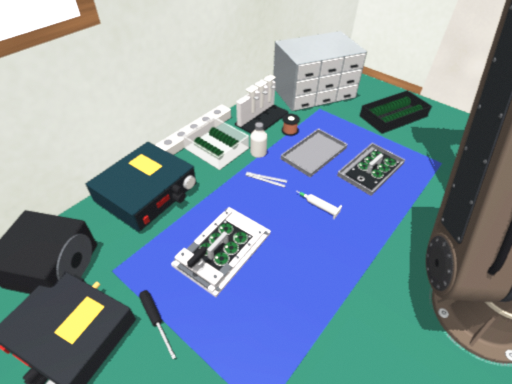

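View pics/top0.png

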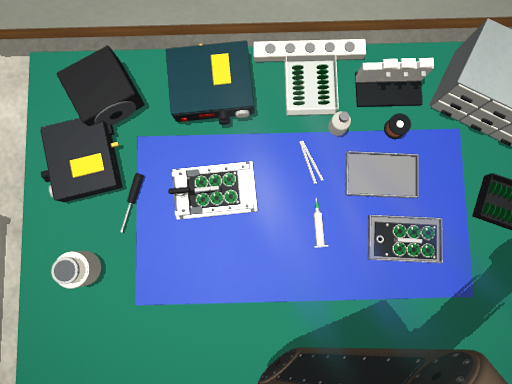

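The side view shows the fixture at about (222,250) with the T-grip near (197,256), the empty tray at (314,151) and the full tray at (372,167). In the top view the fixture is at (215,190), its bridge end to the left with the T-grip near (180,190). The empty tray is at (382,175) and the full one at (405,240). I'll enlarge the fixture and the empty tray.

Run:
```python
import cv2,numpy as np
t=cv2.imread("pics/top0.png");s=cv2.imread("pics/side0.png")
f=lambda im,x,y,w,h,W,H:cv2.resize(im[y:y+h,x:x+w],(W,H),interpolation=cv2.INTER_CUBIC)
a=f(t,160,155,100,75,800,600); b=f(s,170,200,104,96,650,600)
cv2.imwrite("pics/tc.png",a);cv2.imwrite("pics/sc.png",b)
```

```text
(no output)
```

View pics/tc.png

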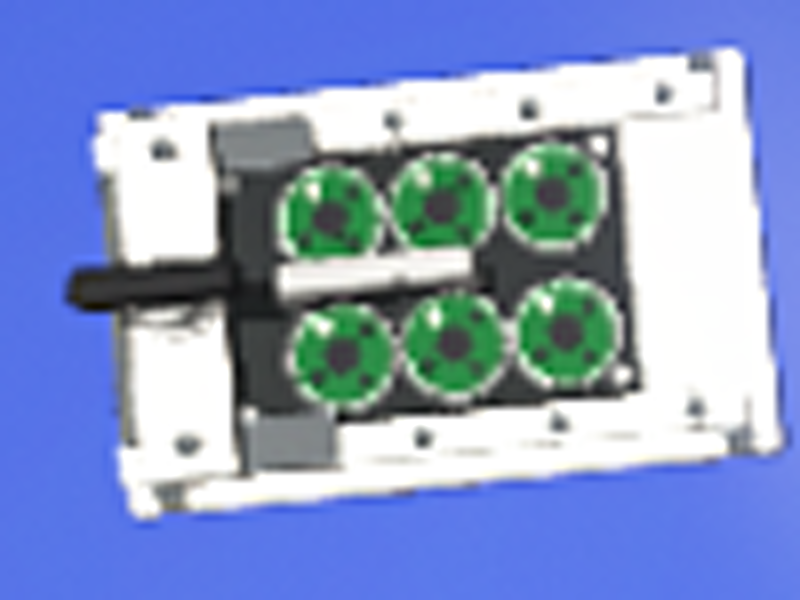

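View pics/sc.png

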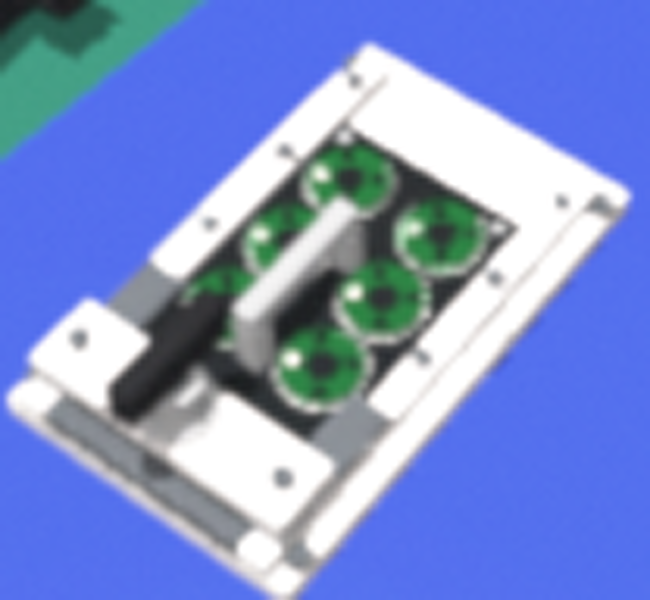

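In the crops, the handle bar runs from (194.8,190) to (219.1,187.8) in top-view pixels and its top runs from (208,249) to (227,234) in side-view pixels. The T-grip bar spans about (168.5,191) to (189.5,189.5) in the top view. I'll measure these with masks and triangulate.

```bash
cat > h.py <<'E'
import cv2,numpy as np
from station import bot, cams, ticket
C={n:cams.camera_info(n) for n in("side","top")}
def ray(n,p):
    c=C[n];M=np.array(c["camera_from_world"]);R,t=M[:3,:3],M[:3,3]
    d=np.array([(p[0]-c["cx"])/c["fx"],-(p[1]-c["cy"])/c["fy"],-1.])
    return -R.T@t,R.T@d/np.linalg.norm(d)
def plane(n,p,z):
    o,d=ray(n,p);return o+d*(z-o[2])/d[2]
def tri(pt,ps):
    o1,d1=ray("top",pt);o2,d2=ray("side",ps)
    k=np.linalg.lstsq(np.c_[d1,-d2],o2-o1,rcond=None)[0]
    a,b=o1+k[0]*d1,o2+k[1]*d2;return (a+b)/2,np.linalg.norm(a-b)
def proj(n,P):
    c=C[n];M=np.array(c["camera_from_world"]);q=M[:3,:3]@P+M[:3,3]
    return np.array([c["cx"]+c["fx"]*q[0]/-q[2],c["cy"]-c["fy"]*q[1]/-q[2]])
E
python3 - <<'E'
from h import *
np.set_printoptions(precision=4,suppress=True)
I={n:cv2.imread(f"pics/{n}0.png") for n in("top","side")}
roi={"top":{"fix":(160,150,105,80),"et":(335,145,90,60),"ft":(360,208,90,60)},"side":{"fix":(165,200,112,100),"et":(275,125,78,52),"ft":(333,140,77,55)}}
for n,im in I.items():
    hsv=cv2.cvtColor(im,cv2.COLOR_BGR2HSV)
    blue=cv2.inRange(hsv,(105,110,60),(130,255,255))
    for k,(x,y,w,h) in roi[n].items():
        m=255-blue[y:y+h,x:x+w]
        cs=max(cv2.findContours(m,0,1)[0],key=cv2.contourArea)
        hull=cv2.convexHull(cs)
        ap=cv2.approxPolyN(hull,4)[0] if hasattr(cv2,"approxPolyN") else cv2.boxPoints(cv2.minAreaRect(hull))
        print(n,k,cv2.contourArea(cs),(ap+[x,y]).tolist())
    x,y,w,h=roi[n]["fix"]
    g=cv2.inRange(hsv,(45,90,50),(80,255,255))[y:y+h,x:x+w]
    print("boards",[ (np.round(np.array(c)+[x,y],1).tolist(),a) for c,a in [(cv2.minEnclosingCircle(q)[0],cv2.contourArea(q)) for q in cv2.findContours(cv2.morphologyEx(g,3,np.ones((3,3))),0,1)[0]] if a>15])
print("handle"); 
for a,b in [((194.8,190),(208.5,249.5)),((219.1,187.8),(226.5,234.5))]: print(tri(a,b))
for a,b in [((194.8,190)),((219.1,187.8))],: print(plane("top",a,.061),plane("top",b,.061))
print("tgrip");
for p in [(168.7,191),(189.7,189.3)]: print(plane("top",p,.091))
s=[]
E
```

```text
top fix 4084.0 [[258, 211], [176, 220], [163, 169], [252, 160]]
top et 3108.0 [[418, 154], [418, 198], [345, 195], [346, 151]]
top ft 3263.5 [[442, 217], [442, 263], [368, 259], [368, 214]]
boards [([216.0, 198.0], 273.0), ([215.0, 181.5], 253.5)]
side fix 4438.5 [[272, 231], [215, 297], [166, 262], [228, 206]]
side et 1649.5 [[350, 144], [310, 177], [277, 157], [318, 128]]
side ft 1844.5 [[406, 160], [371, 196], [334, 174], [373, 141]]
boards [([205.0, 244.5], 22.5), ([215.0, 237.0], 26.5), ([230.2, 246.8], 272.0), ([225.7, 227.5], 68.0)]
handle
(array([0.5957, 0.3251, 0.0579]), np.float64(0.0005542885162561797))
(array([0.6009, 0.2559, 0.0457]), np.float64(0.0019658276657754043))
[0.5951 0.3245 0.061 ] [0.5997 0.2551 0.061 ]
tgrip
[0.5902 0.3928 0.091 ]
[0.5935 0.3343 0.091 ]
```

Run:
```python
import cv2
t=cv2.imread("pics/top0.png");s=cv2.imread("pics/side0.png")
a=cv2.resize(t[145:205,335:430],(760,480)[0:2],interpolation=2)
b=cv2.resize(s[228:278,175:250],(780,520),interpolation=2)
cv2.imwrite("pics/tray.png",a);cv2.imwrite("pics/grip.png",b)
```

```text
(no output)
```

View pics/grip.png

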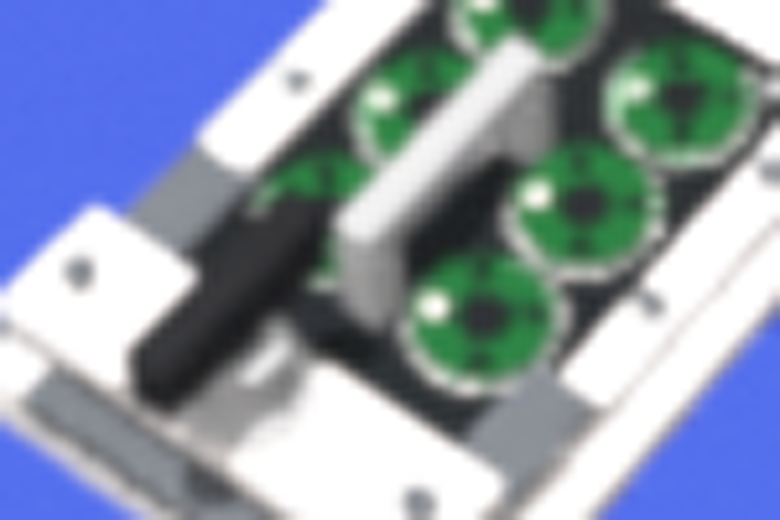

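The enlarged side view puts the handle bar's top centreline at about (208.9,249.1) to (224.7,232.1), and the T-grip's top centreline at about (188.9,261.6) to (205.1,247.2). Next I'll triangulate both bars and the tray.

Run:
```python
from h import *
np.set_printoptions(precision=4,suppress=True)
H=[tri(a,b) for a,b in [((194.3,189.5),(208.9,249.1)),((218.6,187.3),(224.7,232.1))]]
T=[tri(a,b) for a,b in [((168.2,190.6),(188.9,261.6)),((189.3,188.8),(205.1,247.2))]]
for n,L in(("handle top",H),("tgrip top",T)): print(n,L,"mid",(L[0][0]+L[1][0])/2,"len",np.linalg.norm(L[0][0]-L[1][0]))
hp=[plane("top",p,.061) for p in((194.3,189.5),(218.6,187.3))];tp=[plane("top",p,.091) for p in((168.2,190.6),(189.3,188.8))]
print("on planes",sum(hp)/2,sum(tp)/2,"dir",sum(tp)/2-sum(hp)/2)
# fixture edges, tray corners
f=np.array([[258,211],[176,220],[163,169],[252,160]],float)
for n,q in [("fixtop",f)]:
    P=np.array([plane("top",p,.014) for p in q]);print(n,P,P.mean(0))
for k,a,b in [("et",[[418,154],[418,198],[345,195],[346,151]],[[350,144],[310,177],[277,157],[318,128]]),("ft",[[442,217],[442,263],[368,259],[368,214]],[[406,160],[371,196],[334,174],[373,141]])]:
    a,b=np.array(a,float),np.array(b,float)
    print(k,tri(a.mean(0),b.mean(0)),plane("top",a.mean(0),.01),plane("side",b.mean(0),.01))
    P=np.array([plane("top",p,.01) for p in a]);print(P[0]-P[3],P[1]-P[2],P[0]-P[1])
# floor of the empty tray, gray
for n,s,lo in (("top",(382,174),0),("side",(314,152),0)):
    im=cv2.imread(f"pics/{n}0.png");m=np.zeros((386,514),np.uint8)
    cv2.floodFill(im,m,s,(0,0,255),(6,)*3,(6,)*3,4|cv2.FLOODFILL_FIXED_RANGE)
    r=cv2.minAreaRect(np.argwhere(m[1:-1,1:-1])[:,::-1].astype(np.float32));M=cv2.moments(m[1:-1,1:-1],True)
    c=(M["m10"]/M["m00"],M["m01"]/M["m00"]);print(n,"floor",r,M["m00"],c,plane(n,c,.004))
```

```text
handle top [(array([0.5957, 0.3253, 0.0604]), np.float64(0.002228862672555721)), (array([0.6027, 0.2575, 0.0558]), np.float64(0.001909379128328954))] mid [0.5992 0.2914 0.0581] len 0.06828754127002613
tgrip top [(array([0.5904, 0.3934, 0.0905]), np.float64(0.0026238572380794076)), (array([0.5954, 0.3363, 0.0813]), np.float64(0.002096436472022937))] mid [0.5929 0.3649 0.0859] len 0.0580558188501132
on planes [0.5989 0.2912 0.061 ] [0.5932 0.3648 0.091 ] dir [-0.0057  0.0736  0.03  ]
fixtop [[0.5344 0.1458 0.014 ]
 [0.5138 0.387  0.014 ]
 [0.6665 0.4256 0.014 ]
 [0.6873 0.1601 0.014 ]] [0.6005 0.2796 0.014 ]
et (array([ 0.6357, -0.2269,  0.0047]), np.float64(0.0004323706587937722)) [ 0.6347 -0.2255  0.01  ] [ 0.6329 -0.221   0.01  ]
[-0.0144 -0.2153  0.    ] [-0.0142 -0.2155  0.    ] [ 0.1325 -0.0093  0.    ]
ft (array([ 0.444 , -0.2846,  0.0034]), np.float64(0.0009285014555682618)) [ 0.4444 -0.2823  0.01  ] [ 0.4415 -0.2772  0.01  ]
[-0.0141 -0.2172  0.    ] [-0.0167 -0.2142  0.    ] [ 0.1334 -0.0103  0.    ]
top floor ((380.9775085449219, 174.9579315185547), (67.93428802490234, 38.723690032958984), 2.815556764602661) 2229.0 (383.84208165096453, 173.66307761327948) [ 0.638  -0.2336  0.004 ]
side floor ((313.8959045410156, 151.36752319335938), (27.85813331604004, 49.25722122192383), 51.8427734375) 1073.0 (313.520037278658, 152.08760484622553) [ 0.6351 -0.2243  0.004 ]
```

The triangulated tops agree with the stated sizes: handle at 58 mm against 61, T-grip at 86 mm against 91, and bar lengths of 68 and 58 mm. The T-grip is at (0.593,0.364), the handle at (0.599,0.291), the fixture yaw is about 1.647 and the empty tray is at (0.635,-0.225). I'll turn the tool first, then travel.

```bash
R='0 0 -0.125 0 0 0 0.088'
python3 inch.py '0 0 -0.125 0 0 0 0.088;0 0 -0.125 0 0 0 0.088;0 0 -0.125 0 0 0 0.088;0 0 -0.125 0 0 0 0.088;0 0 -0.125 0 0 0 0.088' 40
python3 inch.py '0 0 -0.125 0 0 0 0.088;0 0 -0.125 0 0 0 0.088;0 0 -0.125 0 0 0 0.088;0 0 -0.125 0 0 0 0.088;0 0 -0.125 0 0 0 0.088'
python3 inch.py '0 0 -0.052 0 0 0 0.088;0 0 0 -0.03 -0.0136 0 0.088;0 0 0 -0.03 -0.0136 0 0.088;0 0 0 -0.03 -0.0136 0 0.088;0 0 0 -0.03 -0.0136 0 0.088'
python3 -c "
from station import bot, cams, ticket
s=bot.read_state();print(s['eef_pos'],s['eef_rot'],s['joints'])"
```

```text
clock: 0.52
eef_pos: [0.228, -0.635, 0.226]
eef_rot: [-1.473, 2.775, 0.002]
wrist_force: [0.9, 1.4, 0.1]
grip_width: 0.0879
gripper_force: 0.0
clock: 0.93
eef_pos: [0.228, -0.635, 0.226]
eef_rot: [-2.254, 2.188, 0.001]
wrist_force: [-0.4, -0.0, -0.4]
grip_width: 0.0874
gripper_force: 0.0
clock: 1.35
eef_pos: [0.2732, -0.51, 0.2258]
eef_rot: [-2.303, 2.136, 0.002]
wrist_force: [1.2, 0.4, 0.1]
grip_width: 0.0875
gripper_force: 0.0
[ 0.27317394 -0.51000125  0.22582081] [-2.30332084e+00  2.13615969e+00  1.86869110e-03] [-7.41270322e-01  2.02348296e-01 -2.06318080e-01 -2.05305734e-04
 -1.16331847e+00  8.16622862e-01]
```

```bash
python3 inch.py '0 0 0 -0.034 -0.0155 0.002 0.088;0 0 0 -0.034 -0.0155 0.002 0.088;0 0 0 -0.034 -0.0155 0.002 0.088;0 0 0 -0.034 -0.0155 0.002 0.088;0 0 0 -0.034 -0.0155 0.002 0.088' >/dev/null
python3 inch.py '0 0 0 -0.034 -0.0155 0.002 0.088;0 0 0 -0.034 -0.0155 0.002 0.088;0 0 0 -0.034 -0.0155 0.002 0.088;0 0 0 -0.034 -0.0155 0.002 0.088;0 0 0 -0.034 -0.0155 0.002 0.088' >/dev/null
python3 inch.py '0 0 0 -0.034 -0.0155 0.002 0.088;0 0 0 -0.034 -0.0155 0.002 0.088;0 0 0 -0.034 -0.0155 0.002 0.088;0 0 0 -0.034 -0.0155 0.002 0.088;0 0 0 -0.034 -0.0155 0.002 0.088' >/dev/null
python3 inch.py '0 0 0 -0.034 -0.0155 0.002 0.088;0 0 0 -0.034 -0.0155 0.002 0.088;0 0 0 -0.034 -0.0155 0.002 0.088;0 0 0 -0.034 -0.0155 0.002 0.088;0 0 0 -0.034 -0.0155 0.002 0.088' 
python3 inch.py '0 0 0 -0.034 -0.0155 0.002 0.088;0 0 0 -0.034 -0.0155 0.002 0.088;0 0 0 -0.034 -0.0155 0.002 0.088;0 0 0 -0.02 -0.0155 0.002 0.088;0 0 0 0 0 0 0.088'
cat > st.py <<'E'
import sys,numpy as np
from station import bot, cams, ticket
from scipy.spatial.transform import Rotation as Ro
np.set_printoptions(precision=4,suppress=True)
s=bot.read_state();R=Ro.from_rotvec(s["eef_rot"]).as_matrix()
print(s["clock"],s["eef_pos"],"yaw_y",np.arctan2(R[1,1],R[0,1])%(2*np.pi),"z",R[:,2],"j",s["joints"],"F",s["wrist_force"],s["grip_width"],s["gripper_force"])
if len(sys.argv)>3: print("to go, tool axes",R.T@(np.array(list(map(float,sys.argv[1:4])))-s["eef_pos"]))
E
python3 st.py 0.593 0.364 0.067
```

```text
clock: 3.02
eef_pos: [0.5308, 0.1919, 0.1862]
eef_rot: [2.304, -2.135, -0.0]
wrist_force: [0.7, 0.4, -0.3]
grip_width: 0.0876
gripper_force: 0.0
clock: 3.43
eef_pos: [0.5846, 0.3203, 0.1764]
eef_rot: [2.306, -2.132, 0.0]
wrist_force: [0.9, 0.2, 0.3]
grip_width: 0.0876
gripper_force: 0.0
3.4333 [0.5846 0.3203 0.1764] yaw_y 3.2200918365946256 z [-0.0008 -0.0012 -1.    ] j [ 0.7932  0.3784 -0.0759  0.0003 -1.1179 -0.7148] F [0.8986 0.1503 0.3028] 0.08758591334012544 0.0
to go, tool axes [-0.0431 -0.0119  0.1093]
```

```bash
python3 inch.py '0 0 0 -0.022 -0.006 0.02 0.088;0 0 0 -0.021 -0.006 0.02 0.088;0 0 0 0 0 0.02 0.088;0 0 0 0 0 0.02 0.088;0 0 0 0 0 0.01 0.088'
python3 inch.py '0 0 0 0 0 0.01 0.088;0 0 0 0 0 0.007 0.088;0 0 0 0 0 0 0.088'
python3 st.py 0.593 0.364 0.067
python3 - <<'E'
from h import *
s=cams.get_image("side")[:,:,::-1];t=cams.get_image("top")[:,:,::-1]
a=cv2.resize(s[190:290,160:260],(400,400),interpolation=2);b=cv2.resize(t[140:240,140:240],(400,400),interpolation=2)
cv2.imwrite("pics/g1.png",np.hstack([a,b]))
E
```

```text
clock: 3.85
eef_pos: [0.5905, 0.3593, 0.0851]
eef_rot: [2.301, -2.133, -0.001]
wrist_force: [-0.6, -1.3, 0.5]
grip_width: 0.0874
gripper_force: 0.0
clock: 4.1
eef_pos: [0.5916, 0.3596, 0.0704]
eef_rot: [2.303, -2.135, -0.0]
wrist_force: [-0.5, 0.0, -0.8]
grip_width: 0.0878
gripper_force: 0.0
4.1 [0.5916 0.3596 0.0704] yaw_y 3.217108905836811 z [-0.0013 -0.0011 -1.    ] j [ 0.8268  0.5089 -0.1279 -0.0002 -0.9357 -0.7511] F [-0.4508  0.043  -0.7741] 0.08780917424309218 0.0
to go, tool axes [-0.0043 -0.0018  0.0034]
```

View pics/g1.png

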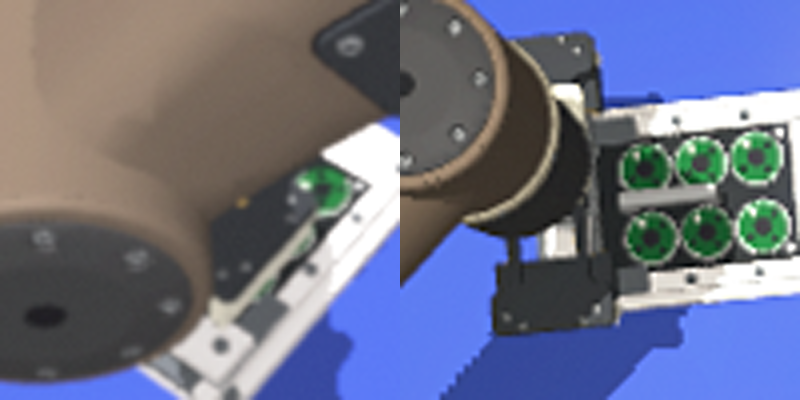

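The arm hides the T-grip in both views, but the gripper sits over the bridge (at about (550,200) in the right half), square to the fixture. I'll centre it and close gently, watching the lateral force.

```bash
python3 inch.py '0 0 0 -0.004 -0.0018 0.003 0.088;0 0 0 0 0 0 0.04;0 0 0 0 0 0 0.01;0 0 0 0 0 0 0.01;0 0 0 0 0 0 0.01' 8
python3 inch.py '0 0 0 0 0 0 0.01;0 0 0 0 0 0 0.01;0 0 0 0 0 0 0.01;0 0 0 0 0 0 0.01;0 0 0 0 0 0 0.01' 8
python3 st.py 0.593 0.364 0.067
```

```text
clock: 4.62
eef_pos: [0.5935, 0.3645, 0.0689]
eef_rot: [-2.304, 2.135, 0.0]
wrist_force: [-0.1, 0.2, -0.4]
grip_width: 0.0663
gripper_force: 0.0
clock: 5.03
eef_pos: [0.5935, 0.3643, 0.0686]
eef_rot: [2.304, -2.135, 0.0]
wrist_force: [0.9, -0.3, 0.0]
grip_width: 0.0331
gripper_force: 0.0
5.0333 [0.5935 0.3643 0.0686] yaw_y 3.217552812070419 z [-0. -0. -1.] j [ 0.8296  0.5157 -0.1208  0.     -0.9343 -0.7536] F [ 0.8533 -0.3183  0.0155] 0.033073835597566804 0.0
to go, tool axes [0.0003 0.0005 0.0016]
```

```bash
python3 inch.py '0 0 0 0 0 0.0015 0.01;0 0 0 0 0 0 0.01;0 0 0 0 0 0 0.01;0 0 0 0 0 0 0.01;0 0 0 0 0 0 0.01' 8
python3 inch.py '0 0 0 0 0 0 0.01;0 0 0 0 0 0 0.01;0 0 0 0 0 0 0.01' 45
python3 st.py
```

```text
clock: 5.45
eef_pos: [0.5925, 0.3641, 0.0668]
eef_rot: [2.303, -2.134, -0.001]
wrist_force: [-6.6, -0.1, 3.3]
grip_width: 0.0152
gripper_force: 8.0
clock: 5.7
eef_pos: [0.5925, 0.3641, 0.0668]
eef_rot: [2.303, -2.134, -0.001]
wrist_force: [-5.7, 0.3, 3.3]
grip_width: 0.0148
gripper_force: 45.0
5.7 [0.5925 0.3641 0.0668] yaw_y 3.2175822644930188 z [-0.0017 -0.0008 -1.    ] j [ 0.8301  0.517  -0.1229 -0.0008 -0.9327 -0.7536] F [-5.6663  0.2897  3.322 ] 0.014771582753321766 44.99943137168884
```

```bash
python3 inch.py '0 0 0 0 0.001 -0.003 0.01;0 0 0 0 0 -0.004 0.01;0 0 0 0 0 -0.004 0.01;0 0 0 0 0 -0.003 0.01;0 0 0 0 0 0 0.01'
python3 st.py
```

```text
clock: 6.12
eef_pos: [0.5921, 0.364, 0.0805]
eef_rot: [2.303, -2.135, -0.001]
wrist_force: [2.3, 1.7, -15.0]
grip_width: 0.0148
gripper_force: 45.0
6.1167 [0.5921 0.364  0.0805] yaw_y 3.2171465384005526 z [-0.0012 -0.0005 -1.    ] j [ 0.8306  0.5027 -0.1119 -0.0006 -0.9573 -0.7546] F [  2.3468   1.7341 -14.9984] 0.014750187137933858 44.99537408351898
```

```bash
python3 inch.py '0 0 -0.125 0 0 0 0.01;0 0 -0.125 0 0 0 0.01;0 0 -0.125 0 0 0 0.01;0 0 -0.125 0 0 0 0.01;0 0 -0.125 0 0 0 0.01'
python3 inch.py '0 0 -0.125 0 0 0 0.01;0 0 -0.125 0 0 0 0.01;0 0 -0.125 0 0 0 0.01;0 0 -0.125 0 0 0 0.01;0 0 -0.125 0 0 0 0.01'
python3 inch.py '0 0 -0.125 0 0 0 0.01;0 0 -0.125 0 0 0 0.01;0 0 0 0 0 0 0.01'
python3 st.py
```

```text
clock: 6.53
eef_pos: [0.594, 0.3649, 0.0809]
eef_rot: [-2.851, 1.314, -0.002]
wrist_force: [6.5, 3.3, -15.1]
grip_width: 0.0143
gripper_force: 45.0
clock: 6.95
eef_pos: [0.5951, 0.3667, 0.0816]
eef_rot: [-3.114, 0.373, -0.007]
wrist_force: [8.2, 7.8, -15.5]
grip_width: 0.0149
gripper_force: 45.0
clock: 7.2
eef_pos: [0.5952, 0.3676, 0.0818]
eef_rot: [-3.136, -0.022, -0.009]
wrist_force: [9.4, 9.5, -15.3]
grip_width: 0.0148
gripper_force: 45.0
7.2 [0.5952 0.3676 0.0818] yaw_y 4.726400801153237 z [ 0.0056  0.0058 -1.    ] j [ 0.8312  0.503  -0.1083  0.0003 -0.9514  0.7535] F [  9.4121   9.5166 -15.2771] 0.014772443585261023 44.99374866485596
```

```bash
python3 inch.py '0 0 0 0 0 0.002 0.01;0 0 0 0 0 0.002 0.01;0 0 0 0 0 0 0.01' 20
python3 inch.py '0 0 0 0 0 0 0.03;0 0 0 0 0 0 0.05;0 0 0 0 0 0 0.07;0 0 0 0 0 0 0.07;0 0 0 0 0 0 0.07'
python3 inch.py '0 0 0 0 0 0 0.07;0 0 0 0 0 0 0.07;0 0 0 0 0 0 0.07'
python3 st.py
```

```text
clock: 7.45
eef_pos: [0.5951, 0.3675, 0.0781]
eef_rot: [-3.136, -0.01, -0.009]
wrist_force: [8.0, 8.6, -12.7]
grip_width: 0.0148
gripper_force: 20.0
clock: 7.87
eef_pos: [0.5927, 0.3641, 0.0778]
eef_rot: [-3.141, -0.008, -0.001]
wrist_force: [0.1, -0.5, -0.6]
grip_width: 0.0424
gripper_force: 0.0
clock: 8.12
eef_pos: [0.5925, 0.3642, 0.0772]
eef_rot: [-3.142, -0.008, -0.0]
wrist_force: [0.1, 0.8, -0.1]
grip_width: 0.0624
gripper_force: 0.0
8.1167 [0.5925 0.3642 0.0772] yaw_y 4.717525676428198 z [ 0.0001  0.     -1.    ] j [ 0.8305  0.5059 -0.1153  0.0001 -0.9495  0.7454] F [ 0.1095  0.8398 -0.1493] 0.062426252612632536 0.0
```

```bash
python3 inch.py '0 0 0 0 0 -0.02 0.07;0 0 0 0 0 -0.03 0.07;0 0 0 0 0 -0.03 0.07;0 0 0.125 0 0 0 0.07;0 0 0.125 0 0 0 0.07' >/dev/null
python3 inch.py '0 0 0.125 0 0 0 0.07;0 0 0.125 0 0 0 0.07;0 0 0.125 0 0 0 0.07;0 0 0.125 0 0 0 0.07;0 0 0.125 0 0 0 0.07' >/dev/null
python3 inch.py '0 0 0.125 0 0 0 0.07;0 0 0.125 0 0 0 0.07;0 0 0.125 0 0 0 0.07;0 0 0.125 0 0 0 0.07;0 0 0.125 0 0 0 0.07' >/dev/null
python3 inch.py '0 0 0 0.04 0 0 0.07;0 0 0 0.04 0 0 0.07;0 0 0 0.04 0 0 0.07;0 0 0 0.04 0 0 0.07;0 0 0 0.04 0 0 0.07' >/dev/null
python3 inch.py '0 0 0 0.04 0 0 0.07;0 0 0 0.03 0 0 0.07;0 0 0 0 0 0 0.07'
python3 st.py 0.598 0.2925 0.035
python3 - <<'E'
from h import *
s=cams.get_image("side")[:,:,::-1];t=cams.get_image("top")[:,:,::-1]
a=cv2.resize(s[195:295,160:260],(400,400),interpolation=2);b=cv2.resize(t[150:230,150:230],(400,400),interpolation=2)
cv2.imwrite("pics/g2.png",np.hstack([a,b]));cv2.imwrite("pics/top2.png",t);cv2.imwrite("pics/side2.png",s)
E
```

```text
clock: 10.03
eef_pos: [0.6126, 0.0902, 0.1573]
eef_rot: [2.299, -2.139, 0.0]
wrist_force: [-0.2, 0.0, -0.2]
grip_width: 0.0701
gripper_force: 0.0
10.0333 [0.6126 0.0902 0.1573] yaw_y 3.2137048107455732 z [-0.0005 -0.0006 -1.    ] j [ 0.4612  0.3198 -0.2108  0.0003 -1.0409 -0.3893] F [-0.193   0.0166 -0.1976] 0.07007666318028458 0.0
to go, tool axes [-0.2029 -0.0001  0.1222]
```

View pics/g2.png

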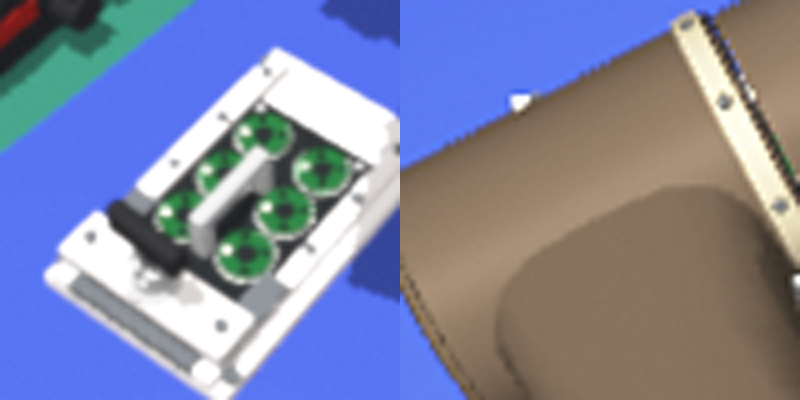

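The T-grip bar now lies crosswise and raised (about (145,235) in the left half), so the plunger is latched open with the carrier undisturbed. I'll go to the handle next.

```bash
python3 inch.py '0 0 0 -0.04 0 0 0.05;0 0 0 -0.04 0 0 0.05;0 0 0 -0.04 0 0 0.05;0 0 0 -0.04 0 0 0.05;0 0 0 -0.03 0 0 0.05' >/dev/null
python3 inch.py '0 0 -0.003 -0.013 0 0 0.05;0 0 0 0 0 0.03 0.05;0 0 0 0 0 0.03 0.05;0 0 0 0 0 0.03 0.05;0 0 0 0 0 0.02 0.05'
python3 inch.py '0 0 0 0 0 0.009 0.05;0 0 0 0 0 0 0.05'
python3 st.py 0.598 0.2925 0.036
```

```text
clock: 10.97
eef_pos: [0.5959, 0.2978, 0.0441]
eef_rot: [2.307, -2.129, -0.001]
wrist_force: [-1.2, 0.1, -0.2]
grip_width: 0.0501
gripper_force: 0.0
clock: 11.13
eef_pos: [0.5961, 0.2971, 0.0355]
eef_rot: [2.305, -2.128, -0.001]
wrist_force: [0.2, 0.0, 0.1]
grip_width: 0.0502
gripper_force: 0.0
11.1333 [0.5961 0.2971 0.0355] yaw_y 3.2212231947684535 z [-0.0034 -0.0028 -1.    ] j [ 0.7543  0.5118 -0.2198 -0.0004 -0.8436 -0.6744] F [0.1793 0.0098 0.061 ] 0.050176779545046894 0.0
to go, tool axes [ 0.0048 -0.0015 -0.0005]
```

```bash
python3 inch.py '0 0 0.003 0.0045 -0.0015 0 0.04;0 0 0 0 0 0 0.03;0 0 0 0 0 0 0.02;0 0 0 0 0 0 0.016;0 0 0 0 0 0 0.005' 5
python3 inch.py '0 0 0 0 0 0 0.005;0 0 0 0 0 0 0.005;0 0 0 0 0 0 0.005;0 0 0 0 0 0 0.005;0 0 0 0 0 0 0.005'
python3 st.py 0.598 0.2925 0.036
```

```text
clock: 11.55
eef_pos: [0.5999, 0.2934, 0.0393]
eef_rot: [-2.303, 2.134, -0.0]
wrist_force: [-0.3, -0.6, -0.0]
grip_width: 0.0221
gripper_force: 0.0
clock: 11.97
eef_pos: [0.5989, 0.293, 0.0385]
eef_rot: [2.304, -2.135, -0.0]
wrist_force: [-5.5, -1.2, 5.7]
grip_width: 0.0118
gripper_force: 5.0
11.9667 [0.5989 0.293  0.0385] yaw_y 3.2177748133870283 z [-0.0006 -0.0004 -1.    ] j [ 0.7467  0.5074 -0.2192 -0.0002 -0.8449 -0.6704] F [-5.4826 -1.1677  5.6618] 0.011780419308665217 4.999536462128162
to go, tool axes [0.0004 0.0009 0.0025]
```

```bash
python3 inch.py '0 0 0 0 0 0 0.02;0 0 0 0 0.001 0.002 0.02;0 0 0 0 0 0 0.02;0 0 0 0 0 0 0.02;0 0 0 0 0 0 0.02' 5
python3 st.py 0.598 0.2925 0.036
```

```text
clock: 12.38
eef_pos: [0.5985, 0.293, 0.0359]
eef_rot: [2.304, -2.135, 0.0]
wrist_force: [-0.8, -0.0, 0.8]
grip_width: 0.02
gripper_force: 0.0
12.3833 [0.5985 0.293  0.0359] yaw_y 3.2175233179454428 z [-0.0001 -0.0002 -1.    ] j [ 0.7473  0.5097 -0.2229  0.0001 -0.8384 -0.6714] F [-0.7869 -0.0073  0.7846] 0.019960328596712387 0.0
to go, tool axes [ 0.0004  0.0005 -0.0001]
```

```bash
python3 inch.py '0 0 0 0 0 0 0.005;0 0 0 0 0 0 0.005;0 0 0 0 0 0 0.005;0 0 0 0 0 0 0.005;0 0 0 0 0 0 0.005' 5
python3 inch.py '0 0 0 0 0 0 0.005;0 0 0 0 0 0 0.005;0 0 0 0 0 0 0.005' 40
python3 st.py
```

```text
clock: 12.8
eef_pos: [0.5986, 0.2931, 0.036]
eef_rot: [-2.304, 2.135, -0.0]
wrist_force: [1.4, 0.5, -1.2]
grip_width: 0.0119
gripper_force: 5.0
clock: 13.05
eef_pos: [0.5985, 0.2931, 0.036]
eef_rot: [-2.304, 2.135, -0.0]
wrist_force: [2.3, -0.4, -1.7]
grip_width: 0.0116
gripper_force: 40.0
13.05 [0.5985 0.2931 0.036 ] yaw_y 3.21757148973199 z [ 0.0001  0.0001 -1.    ] j [ 0.7473  0.5094 -0.2228  0.0001 -0.8384 -0.6713] F [ 2.2901 -0.3638 -1.6606] 0.011637156665176233 39.9981951713562
```

```bash
python3 inch.py '0 0 0 0.004 0 0 0.005;0 0 0 0.008 0 0 0.005;0 0 0 0.008 0 0 0.005;0 0 0 0.008 0 0 0.005;0 0 0 0.004 0 0 0.005'
python3 st.py
```

```text
clock: 13.47
eef_pos: [0.6007, 0.2596, 0.036]
eef_rot: [2.303, -2.136, -0.0]
wrist_force: [-0.5, 2.2, -2.6]
grip_width: 0.0115
gripper_force: 40.0
13.4667 [0.6007 0.2596 0.036 ] yaw_y 3.2166730209121517 z [-0.0005 -0.0002 -1.    ] j [ 0.7053  0.4939 -0.2514 -0.0002 -0.826  -0.6301] F [-0.4791  2.2391 -2.6355] 0.011549097516453227 39.997698068618774
```

Sliding freely. I'll continue until it is clear of the lips, about 80 mm in all.

```bash
python3 inch.py '0 0 0 0.008 0 0 0.005;0 0 0 0.01 0 0 0.005;0 0 0 0.01 0 0 0.005;0 0 0 0.01 0 0 0.005;0 0 0 0.008 0 0 0.005'
python3 inch.py '0 0 0 0.004 0 0 0.005;0 0 0 0 0 0 0.005;0 0 0 0 0 0 0.005'
python3 st.py
```

```text
clock: 13.88
eef_pos: [0.6043, 0.2138, 0.036]
eef_rot: [2.303, -2.136, -0.0]
wrist_force: [-1.1, 2.2, -2.1]
grip_width: 0.0117
gripper_force: 40.0
clock: 14.13
eef_pos: [0.6045, 0.2103, 0.036]
eef_rot: [2.303, -2.135, 0.0]
wrist_force: [-0.1, -1.8, -0.2]
grip_width: 0.0113
gripper_force: 40.0
14.1333 [0.6045 0.2103 0.036 ] yaw_y 3.216975647624127 z [-0.0007 -0.001  -1.    ] j [ 0.6394  0.4752 -0.2859  0.0005 -0.8108 -0.5643] F [-0.1214 -1.8326 -0.1547] 0.0113119559316043 39.998565316200256
```

```bash
python3 inch.py '0 0 0 0 0 -0.003 0.005;0 0 0 0 0 -0.005 0.005;0 0 0 0 0 -0.008 0.005;0 0 0 0 0 -0.01 0.005;0 0 0 0 0 -0.01 0.005'
python3 inch.py '0 0 0 0 0 -0.01 0.005;0 0 0 0 0 -0.008 0.005;0 0 0 0 0 -0.004 0.005;0 0 0 0 0 0 0.005;0 0 0 0 0 0 0.005'
python3 st.py 0.635 -0.225 0.094
python3 - <<'E'
from h import *
s=cams.get_image("side")[:,:,::-1];t=cams.get_image("top")[:,:,::-1]
cv2.imwrite("pics/g3.png",np.hstack([cv2.resize(s[150:300,160:310],(400,400)),cv2.resize(t[130:250,160:280],(400,400))]))
E
```

```text
clock: 14.55
eef_pos: [0.6047, 0.2116, 0.0732]
eef_rot: [-2.305, 2.135, -0.0]
wrist_force: [-0.4, -0.5, -4.0]
grip_width: 0.0116
gripper_force: 40.0
clock: 14.97
eef_pos: [0.6046, 0.2113, 0.0943]
eef_rot: [-2.304, 2.135, 0.0]
wrist_force: [0.6, -0.2, -5.4]
grip_width: 0.0117
gripper_force: 40.0
14.9667 [0.6046 0.2113 0.0943] yaw_y 3.217519479216487 z [ 0.0002  0.0004 -1.    ] j [ 0.6403  0.4104 -0.233  -0.0002 -0.927  -0.5643] F [ 0.6123 -0.2063 -5.4388] 0.011744247242551298 39.997742772102356
to go, tool axes [0.4374 0.0028 0.0001]
```

View pics/g3.png

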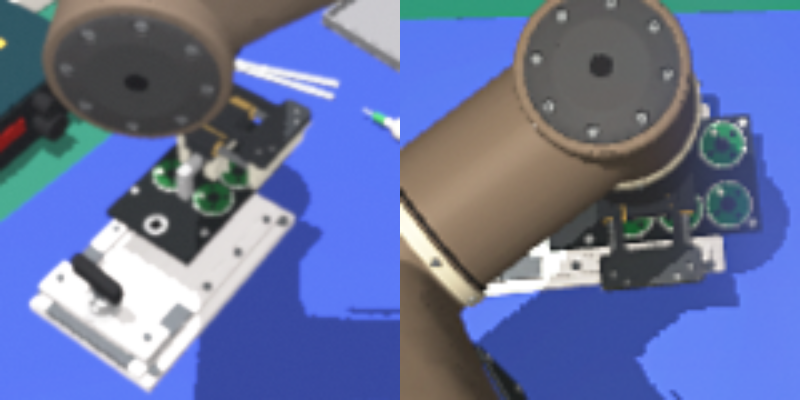

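The carrier hangs level and clear of the fixture, with the index hole ring at about (155,225) in the left half, and the T-grip is still latched crosswise. I'll carry it to the tray.

```bash
python3 inch.py '0 0 0 0.01 0 0 0.005;0 0 0 0.02 0.0005 0 0.005;0 0 0 0.03 0.0005 0 0.005;0 0 0 0.03 0.0005 0 0.005;0 0 0 0.03 0.0005 0 0.005'
python3 inch.py '0 0 0 0.03 0.0005 0 0.005;0 0 0 0.03 0 0 0.005;0 0 0 0.03 0 0 0.005;0 0 0 0.03 0 0 0.005;0 0 0 0.03 0 0 0.005' >/dev/null
python3 inch.py '0 0 0 0.03 0 0 0.005;0 0 0 0.03 0 0 0.005;0 0 0 0.03 0 0 0.005;0 0 0 0.03 0 0 0.005;0 0 0 0.025 0 0 0.005' >/dev/null
python3 inch.py '0 0 0.03 0.015 0 0 0.005;0 0 0.04 0.007 0 0 0.005;0 0 0.04 0 0 0 0.005;0 0 0.033 0 0 0 0.005;0 0 0 0 0 0 0.005'
python3 inch.py '0 0 0 0 0 0 0.005;0 0 0 0 0 0 0.005;0 0 0 0 0 0 0.005'
python3 st.py 0.635 -0.225 0.094
python3 - <<'E'
from h import *
s=cams.get_image("side")[:,:,::-1];t=cams.get_image("top")[:,:,::-1]
cv2.imwrite("pics/g4.png",np.hstack([cv2.resize(s[90:210,250:370],(400,400)),cv2.resize(t[110:230,320:440],(400,400))]))
E
```

```text
clock: 15.48
eef_pos: [0.6112, 0.0899, 0.0934]
eef_rot: [2.304, -2.134, -0.001]
wrist_force: [0.3, -0.2, -4.8]
grip_width: 0.0117
gripper_force: 40.0
clock: 16.73
eef_pos: [0.6345, -0.225, 0.0933]
eef_rot: [2.142, -2.297, -0.002]
wrist_force: [-0.3, -0.5, -4.0]
grip_width: 0.0116
gripper_force: 40.0
clock: 16.98
eef_pos: [0.6351, -0.2245, 0.094]
eef_rot: [2.147, -2.294, -0.0]
wrist_force: [-1.4, -0.7, -4.1]
grip_width: 0.0119
gripper_force: 40.0
16.9833 [ 0.6351 -0.2245  0.094 ] yaw_y 3.0754621684675665 z [-0.0002  0.     -1.    ] j [-0.051   0.4585 -0.1533 -0.     -0.9592 -0.0151] F [-1.366  -0.6748 -4.1311] 0.011869493125107699 39.997841119766235
to go, tool axes [ 0.0005  0.     -0.    ]
```

View pics/g4.png

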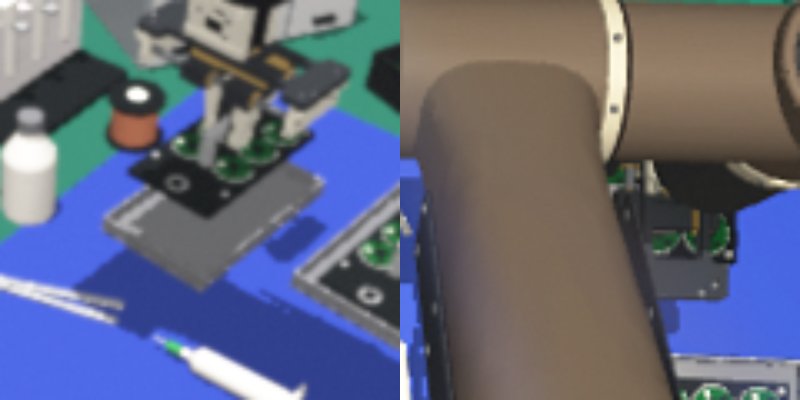

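The side view shows the carrier level above the empty tray, with its near corners at about (288.4,141) and (313,155) in full-image pixels, and the full tray well clear. I'll check those corners against the prediction and start the descent.

```bash
python3 - <<'E'
from h import *
for P in [(.691,-.138,.080),(.591,-.131,.072)]: print(proj("side",np.array(P)))
for p in [(288.4,141),(313,155)]: print(plane("side",p,.076))
E
python3 inch.py '0 0 0 0 0 0.01 0.005;0 0 0 0 0 0.015 0.005;0 0 0 0 0 0.012 0.005;0 0 0 0 0 0.008 0.005;0 0 0 0 0 0.005 0.005'
python3 inch.py '0 0 0 0 0 0 0.005;0 0 0 0 0 0 0.005'
python3 st.py 0.635 -0.225 0.026
```

```text
[287.88496024 140.00571975]
[311.73821808 156.08377062]
[ 0.68936061 -0.13919604  0.076     ]
[ 0.58871206 -0.13379323  0.076     ]
clock: 17.5
eef_pos: [0.6342, -0.2245, 0.042]
eef_rot: [2.145, -2.293, -0.003]
wrist_force: [0.2, 1.0, -3.7]
grip_width: 0.0117
gripper_force: 40.0
clock: 17.67
eef_pos: [0.6352, -0.2247, 0.0438]
eef_rot: [2.146, -2.294, -0.0]
wrist_force: [0.1, 0.2, -2.7]
grip_width: 0.0116
gripper_force: 40.0
17.6667 [ 0.6352 -0.2247  0.0438] yaw_y 3.074789005006604 z [-0.0005 -0.0002 -1.    ] j [-0.0513  0.5108 -0.198   0.0003 -0.8625 -0.0157] F [ 0.146   0.1926 -2.735 ] 0.011637002713539518 39.997841119766235
to go, tool axes [0.0003 0.0002 0.0178]
```

```bash
python3 inch.py '0 0 0 0 0 0.005 0.005;0 0 0 0 0 0.005 0.005;0 0 0 0 0 0.003 0.005;0 0 0 0 0 0.002 0.005;0 0 0 0 0 0 0.005'
python3 inch.py '0 0 0 0 0 0.001 0.005;0 0 0 0 0 0.001 0.005;0 0 0 0 0 0 0.005;0 0 0 0 0 0 0.005;0 0 0 0 0 0 0.005'
python3 st.py 0.635 -0.225 0.026
```

```text
clock: 18.08
eef_pos: [0.6348, -0.2246, 0.0285]
eef_rot: [2.145, -2.294, -0.001]
wrist_force: [0.2, -0.5, -5.3]
grip_width: 0.0116
gripper_force: 40.0
clock: 18.5
eef_pos: [0.6352, -0.2247, 0.0272]
eef_rot: [-2.146, 2.294, -0.0]
wrist_force: [-0.0, -0.6, -4.0]
grip_width: 0.0116
gripper_force: 40.0
18.5 [ 0.6352 -0.2247  0.0272] yaw_y 3.0746213420109787 z [ 0.0002 -0.     -1.    ] j [-0.0513  0.5292 -0.2116  0.     -0.8298 -0.0157] F [-0.019  -0.6015 -3.9765] 0.011609060340132994 39.997626543045044
to go, tool axes [0.0003 0.0002 0.0012]
```

```bash
python3 inch.py '0 0 0 0 0 0.001 0.005;0 0 0 0 0 0.0005 0.005;0 0 0 0 0 0 0.005;0 0 0 0 0 0 0.005'
python3 st.py 0.635 -0.225 0.026
python3 inch.py '0 0 0 0 0 0.0005 0.005;0 0 0 0 0 0 0.005;0 0 0 0 0 0 0.005;0 0 0 0 0 0 0.005'
```

```text
clock: 18.83
eef_pos: [0.6353, -0.2247, 0.026]
eef_rot: [-2.146, 2.294, -0.001]
wrist_force: [-1.6, 0.1, 0.8]
grip_width: 0.0114
gripper_force: 40.0
18.8333 [ 0.6353 -0.2247  0.026 ] yaw_y 3.0747554102075045 z [ 0.0005 -0.0002 -1.    ] j [-0.0512  0.5305 -0.2125  0.0002 -0.8272 -0.0157] F [-1.6153  0.0701  0.7856] 0.011398276718160318 39.99894976615906
to go, tool axes [0.0003 0.0003 0.    ]
clock: 19.17
eef_pos: [0.6353, -0.2247, 0.026]
eef_rot: [-2.146, 2.294, -0.001]
wrist_force: [-2.8, 2.3, 4.8]
grip_width: 0.0117
gripper_force: 40.0
```

The carrier is down: TCP at 0.026 as predicted, with the load off the wrist. I'll soften the grip, open, and rise straight up.

```bash
python3 inch.py '0 0 0 0 0 0 0.011;0 0 0 0 0 0 0.011;0 0 0 0 0 0 0.02;0 0 0 0 0 0 0.03;0 0 0 0 0 0 0.04' 5
python3 inch.py '0 0 0 0 0 0 0.04;0 0 0 0 0 0 0.04;0 0 0 0 0 -0.005 0.04;0 0 0 0 0 -0.01 0.04;0 0 0 0 0 -0.02 0.04'
python3 inch.py '0 0 0 0 0 -0.03 0.04;0 0 0 0 0 -0.03 0.04;0 0 0 0 0 -0.03 0.04;0 0 0 0 0 -0.03 0.04;0 0 0 0 0 0 0.04'
python3 inch.py '0 0 0 0.03 0 0 0.04;0 0 0 0.03 0 0 0.04;0 0 0 0.03 0 0 0.04;0 0 0 0.03 0 0 0.04;0 0 0 0.03 0 0 0.04'
python3 inch.py '0 0 0 0.03 0 0 0.04;0 0 0 0.03 0 0 0.04;0 0 0 0.03 0 0 0.04;0 0 0 0 0 0 0.04;0 0 0 0 0 0 0.04'
python3 st.py
python3 - <<'E'
from h import *
s=cams.get_image("side")[:,:,::-1];t=cams.get_image("top")[:,:,::-1]
cv2.imwrite("pics/g5.png",np.hstack([cv2.resize(s[100:320,160:430],(400,326)),cv2.resize(t[110:280,160:450],(400,234))[:,:] if 0 else cv2.resize(t[90:310,160:450],(400,326))]))
E
```

```text
clock: 19.58
eef_pos: [0.6354, -0.2248, 0.0251]
eef_rot: [-2.146, 2.294, -0.001]
wrist_force: [0.1, -0.3, 0.4]
grip_width: 0.0265
gripper_force: 0.0
clock: 20.0
eef_pos: [0.6337, -0.2244, 0.0588]
eef_rot: [2.144, -2.293, -0.005]
wrist_force: [-0.1, -0.2, 0.6]
grip_width: 0.0398
gripper_force: 0.0
clock: 20.42
eef_pos: [0.6385, -0.2258, 0.1889]
eef_rot: [-2.143, 2.289, -0.015]
wrist_force: [0.9, -0.9, 2.8]
grip_width: 0.0402
gripper_force: 0.0
clock: 20.83
eef_pos: [0.625, -0.3756, 0.1812]
eef_rot: [-2.146, 2.294, -0.002]
wrist_force: [0.1, 0.3, 0.2]
grip_width: 0.0398
gripper_force: 0.0
clock: 21.25
eef_pos: [0.6182, -0.466, 0.18]
eef_rot: [2.143, -2.297, -0.0]
wrist_force: [-0.4, 1.1, 0.3]
grip_width: 0.0402
gripper_force: 0.0
21.25 [ 0.6182 -0.466   0.18  ] yaw_y 3.071887429732186 z [-0.0002  0.     -1.    ] j [-0.3956  0.5472  0.2073  0.0001 -1.2311  0.3258] F [-0.4147  1.0861  0.3384] 0.04015291844767124 0.0
```

View pics/g5.png

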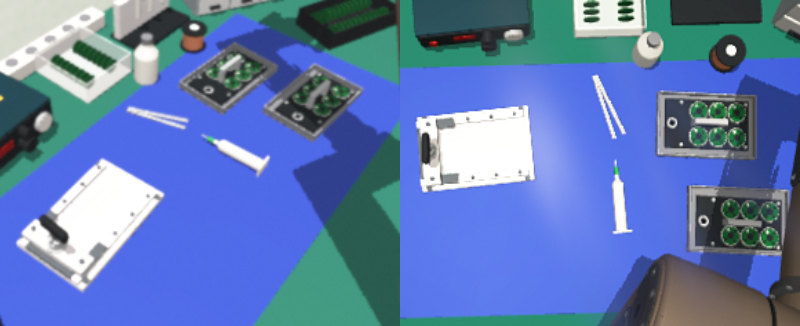

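The carrier lies flat inside the empty tray (about (705,125) in the right half). The plunger is latched crosswise at (426,148), and the finished carrier, syringe and tweezers are unmoved. I'll hand it in.

```bash
python3 -c "
from station import bot, cams, ticket
print(ticket.sign_off())"
```

```text
the job is handed in; nothing more can be done
None
```

The job is handed in at about 21 s: the plunger is latched open, the carrier rests flat in the curing tray that was empty, and nothing else in the last pictures had moved; no verdict came back.

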